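# Set the portioning guide's stop at the red notch

### The job

Set the sliding stop of the portioning guide to the length marked red: turn its black clamp knob anticlockwise, about a quarter turn, to free the stop, then slide the stop along its rail until you feel its spring ball click into the notch of the red clip. Finish with the fingers still gripping the stop, at rest in the red notch with the clamp left loose, and leave the egg box, the foil cups and the scraper where they are.

Things in the scene. Friction and masses are not known exactly. Their poses are not given: they have to be found in the camera images.
- guide: aluminium portioning guide fixed to the worktop, 215 mm deep (x) by 400 mm long (y), base plate 12 mm thick, with a white cutting strip along its front (-x), a 42 mm high fence along its back and a 52 mm high white end plate at its -y end. Origin: under the base plate, on the worktop, midway along the rail. The rail runs along the guide's y axis.
- red_clip: red clip fixed on the base plate in front of the rail, 30 mm wide (y), with a red tab to the front; it carries two steel cross rods 14 mm apart, the notch being the valley between them. Axes as the guide's. Origin on top of the base plate, its y is the middle of the notch. The red and yellow clips may change places, and each one's place along the rail varies.
- yellow_clip: the same clip in yellow: another length, with the same notch; not wanted here.
- red_clip_notch (a point): middle of the notch in the red clip, between its two rods (axes as the guide's).
- ball_axis (a point): point on the stop's underside on the axis of its spring ball, in the middle of the stop's 140 mm length; the ball is in the red notch when this has the same guide y as red_clip_notch. Axes as the guide's.
- fin_top (a point): middle of the top of the blue grip fin on the grey stop, 89 mm above the worktop. The fin is 30 mm along the guide's x, 16 mm along its y and free for 36 mm below this point; it is 45 mm to +y of ball_axis. It is the handle for sliding the stop. Axes as the guide's.
- knob_grip (a point): middle of the top of the black clamp knob on the stop, on its axis, 83 mm above the worktop and 90 mm to -y of the fin. Its bar grip is 42 mm long, 13 mm wide and 25 mm high; at knob value 0 the bar lies along the guide's x. Axes turn with the knob (x along the bar).
- knob (a joint): clamp knob's angle, rad, 0 (tight, as it starts) to 1.6 (end stop), growing anticlockwise seen from above. Tight, the clamp holds the stop against about 20 N along the rail; it lets go gradually and is free beyond about 0.8 rad. The knob stays where it is left and takes 0.15 to 0.25 N m.
- carriage (a joint): place of the stop along the rail, m, -0.108 to +0.108, growing to the guide's +y; equals the guide y of ball_axis. Freed, the stop slides with 1 to 2 N; its ball meets a clip's first rod about 14 mm before the notch centre and rides up (6 to 10 N), tops it at 7 mm, drops into the notch, and resists leaving with similar force.
- egg_box: grey egg box, 106 x 156 x 72 mm, loose, to be left alone. Origin under its centre.
- cup_stack: stack of foil cups, 86 mm wide, 94 mm high, loose, to be left alone. Origin under its centre.
- scraper: bench scraper with wooden handle, 98 x 167 x 23 mm, loose, to be left alone. Origin under its centre.

How it is judged (in metres and radians):
On the way, in this order (a step that is already met when the one before it is completed fails the run):
1. the clamp knob is turned loose, at least 1.0 rad anticlockwise (value of joint knob above 1 rad), for 0.1 s.
2. the stop's ball is in the red notch, with the stop gripped (y of ball_axis in the frame of red_clip_notch between -0.0025 and 0.0025 m and contact force between the fingers and carriage above 2 N), for 0.3 s.
At the end, for the whole second after the job is handed in: the stop's ball is within 2.5 mm of the middle of the red clip's notch along the rail, the stop is at rest (under 10 mm/s), the fingers still press on it with more than 2 N, and the clamp knob is loose (over 0.9 rad) (all of step 2 and value of joint knob above 0.9 rad and velocity of joint carriage between -0.01 and 0.01 m/s); the arm keeps its last pose, push and grip.
It fails at once if the egg box, the foil cups or the scraper is moved by more than 30 mm (distance of any of egg_box, cup_stack, scraper from where it was at the start of the episode above 0.03 m).
It also fails if it takes over 51 s, if anything falls off the work surface, if the arm or the gripper's body presses on something with over 40 N, if the wrist force passes 120 N, or if a joint passes its speed limit or range.

### The arm

A 6-joint arm with a two-finger parallel gripper is mounted at the origin on the work surface; the furniture and walls round the work are solid. World frame = base frame: x ahead of the robot, y to its left, z up, the work surface at z = 0. Lengths are in mm, angles in rad, forces in N, time in s.
With the tool pointing down it reaches from about 275 to 1000 mm from the base axis. Payload 8.4 kg.
Tool frame: the origin (TCP) lies on the centre line of the jaws, within the pads' length; the fingertips stand 25 mm ahead of it and the grasp point (between the pads) lies 6 mm ahead of it; z points along the fingers, y is the line along which they close (so a half turn about z gives the same grasp; the last joint's range is limited). The gripper opens to 85 mm and grips with 20 to 120 N. Pads are 22 mm wide; open, the fingers measure 114 mm over their backs; the gripper's body (76 mm by 85 mm) begins 54 mm behind the grasp point. The pads swing forward as they close: fully open they stand 13 mm farther back than shut.
Start: joints at [-0.002, 0.353, 1.633, -0, 1.155, -0.002], TCP at [625.002, -0, 256.281] pointing down, gripper open.
Joint ranges: [-2.63, 2.63], [-0.92, 2.1], [0.06, 2.66], [-1.3, 4.44], [0, 2.69], [-3.02, 3.02]. Speed limits (rad/s): [2.22, 2.22, 2.79, 3.14, 3.14, 3.14].

### API

Orientations are given as [roll, pitch, yaw] about the fixed x, y, z axes, in that order (R = Rz(yaw) Ry(pitch) Rx(roll)).
In Python, from rig import r gives the robot as it stands.
- The arm moves only by the shell command python3 -m jog 'ROWS' [FORCE]. ROWS is JSON, a list of rows, each a list of 3 entries, a list of its own where there are three numbers: the turn, a rotation vector about the tool's x, y, z in rad, then the shift along the tool's x, y, z in m, then the opening, from -1 (shut) to 1 (fully open). In form: [[[rx, ry, rz], [x, y, z], gripper], ...]. A call has 1 to 12 rows; each row shifts and turns the commanded pose from where the row before left it, along the tool's axes as they then stand; what a row does not reach is not made up. A row lasts 1/10 s, in which the tool goes at most 50 mm and 8.59 degrees, less where a joint would pass 70% of its speed; a pose out of reach is approached as far as the arm can. A call with a gripper value outside its range is refused whole. The fingers move at their own pace and stop on an object; FORCE is the grip in N (left out, the last holds). Time passes only in rows, so rows that do not move let the fingers close. It gives the time, the measured TCP pose, the force, the opening and the grip force at its end, in the units of the state.
- r.sense(): the state, without advancing time (a new reading comes with each control period).
- r.grab_frame(name): name is "scene" or "side" or "wrist"; returns the picture (400x640x3 uint8, red, green, blue); there is no depth.
- r.camera_params(name): a dict with "fx", "fy", "cx", "cy" (pixels), "rvec" (rotation vector, rad) and "tvec" (3), from world to camera coordinates, as OpenCV has them; the wrist camera has in their place "hand_eye" (4x4, takes a point from camera to tool coordinates, whose origin is the TCP and whose axes are the flange's). Camera axes: x right, y down, z forward; pixel columns grow to the right and rows downward; lengths in mm; the calibration is good to about 2 mm. A picture is of the moment at which its call begins: read the wrist's pose just before it. camera_params takes no time and is no camera call.
- r.sign_off(): hands the job in; it is judged then, once.
The state is a dict: "clock": time; "qpos": joint angles; "qvel": joint speeds; "joint_efforts": joint torques, N m; "eef_pos": TCP position; "tcp_rot": TCP orientation; "contact_force": force on the tool from outside, world axes, zero at the start; "wrist_torque": the same for the moment, N m; "opening": opening from 0.0 (shut) to 1.0 (fully open); "grasp_force": force on a finger pad.
Only numpy, scipy, OpenCV 4.12 (cv2) and the standard library are available. Lean on these libraries where they do the work, as an engineer would, in place of code of your own. Each camera call takes 0.05 s, during which the arm holds its last target. There are 200 camera calls.

## Working session

There is one attempt and no reset: what is moved stays moved. The work goes in short steps, Python scripts to look and compute and a shell command to move; the robot and the scene stay as the last step left them, time stands still between calls to the robot, and variables do not carry over. Pictures are saved under pics/ and viewed, at most 10 in all, crops included, and the job is handed in when it is done.

```bash
mkdir -p pics
python3 - <<'E'
from rig import r
import cv2
s=r.sense(); print(s)
for n in("scene","side","wrist"):
    print(n,r.camera_params(n)); cv2.imwrite(f"pics/{n}0.png",r.grab_frame(n)[:,:,::-1])
E
```

```text
{'clock': 0.0, 'qpos': array([-2.38790064e-03,  3.53633155e-01,  1.63417316e+00, -4.33633043e-05,
        1.15518643e+00, -2.40823054e-03]), 'qvel': array([ 0.00032772, -0.00253634, -0.00031715,  0.00036973,  0.00058746,
       -0.0003495 ]), 'joint_efforts': array([-2.03471049e-03, -6.05236173e+01, -3.42063046e+01, -2.62302356e-04,
        9.48130677e-03,  3.61521288e-06]), 'eef_pos': array([ 6.24541109e+02, -3.94443617e-03,  2.55554320e+02]), 'tcp_rot': array([-3.14019247e+00,  3.62753800e-05,  1.57083422e+00]), 'contact_force': array([ 0.21521482, -0.28454939,  0.01731567]), 'wrist_torque': array([-0.0040536 ,  0.00511697,  0.01041969]), 'grasp_force': 0.0, 'opening': 1.0018507790225843}
scene {'fx': 458.23603590040216, 'fy': 458.23603590040216, 'cx': 310.4945937020652, 'cy': 196.09968048474624, 'rvec': array([ 1.87288874, -0.70040789,  0.48585415]), 'tvec': array([-516.5345785 ,  193.76011261, 1057.09907089])}
side {'fx': 516.8349556468063, 'fy': 516.8349556468063, 'cx': 319.8675858762053, 'cy': 204.27846672027326, 'rvec': array([ 0.77057917, -2.43808586,  1.30992128]), 'tvec': array([403.26820823, 305.81876108, 950.35799874])}
wrist {'fx': 283.37251214502857, 'fy': 283.37251214502857, 'cx': 318.3888278750591, 'cy': 199.35559998941847, 'hand_eye': array([[-1.05919441e-03, -9.56677853e-01, -2.91146636e-01,
         7.35668323e+01],
       [ 9.99999438e-01, -1.02370168e-03, -2.74229793e-04,
        -4.20211590e-01],
       [-3.56977316e-05, -2.91146763e-01,  9.56678400e-01,
        -1.17191141e+02],
       [ 0.00000000e+00,  0.00000000e+00,  0.00000000e+00,
         1.00000000e+00]])}
```

View pics/scene0.png

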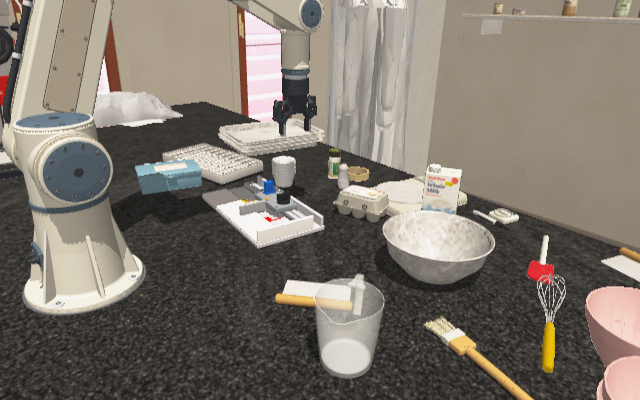

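View pics/side0.png

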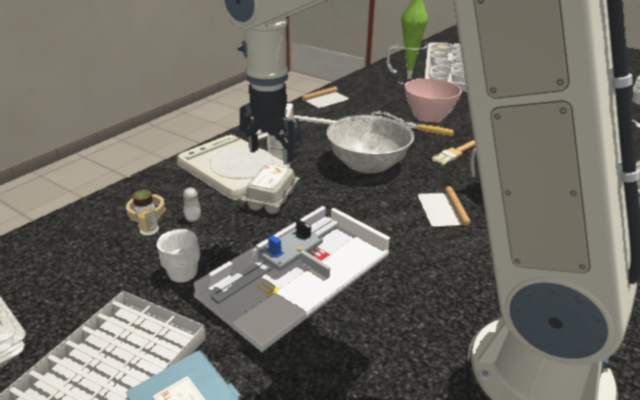

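View pics/wrist0.png

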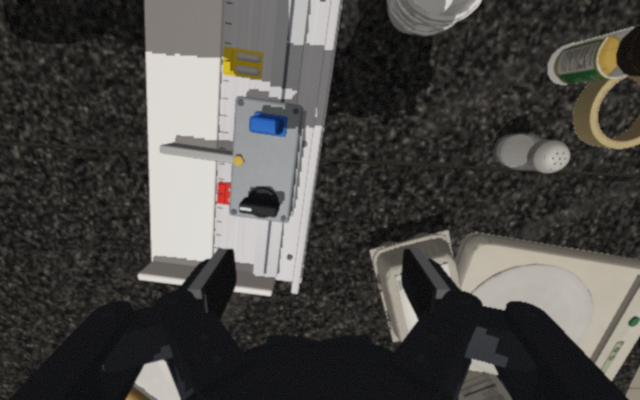

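The wrist view has the guide's y axis pointing up and slightly right. It shows the fin at about (267,122), the knob at (262,203), the red tab at (224,193) and the yellow clip at (245,62). The egg box and cups sit well to the right (+x). The stop has to go towards -y. Next I'll segment and triangulate.

```bash
cat > h.py <<'E'
from rig import r
import cv2, numpy as np
from scipy.spatial.transform import Rotation as Ro
def view(n):
    s=r.sense(); p=r.camera_params(n); im=r.grab_frame(n)
    K=np.array([[p['fx'],0,p['cx']],[0,p['fy'],p['cy']],[0,0,1]])
    if n=='wrist':
        T=np.eye(4);T[:3,:3]=Ro.from_euler('xyz',s['tcp_rot']).as_matrix();T[:3,3]=s['eef_pos']
        T=T@p['hand_eye'];R=T[:3,:3];c=T[:3,3]
    else:
        R=Ro.from_rotvec(p['rvec']).as_matrix().T;c=-R@p['tvec']
    return im,K,R,c
def ray(K,R,uv): d=R@np.linalg.inv(K)@[*uv,1]; return d/np.linalg.norm(d)
def plane(v,uv,z): d=ray(v[1],v[2],uv); return v[3]+d*(z-v[3][2])/d[2]
def tri(obs):  # [(view,uv)]
    A=[];b=[]
    for v,uv in obs:
        d=ray(v[1],v[2],uv);P=np.eye(3)-np.outer(d,d);A.append(P);b.append(P@v[3])
    x=np.linalg.lstsq(np.vstack(A),np.hstack(b),rcond=None)[0]
    return x,[np.linalg.norm(a@x-q) for a,q in zip(A,b)]
def mask(im,col,roi=None):
    h=cv2.cvtColor(im,cv2.COLOR_RGB2HSV).astype(int);H,S,V=h[...,0],h[...,1],h[...,2]
    m={'blue':(abs(H-112)<12)&(S>150)&(V>60),'red':((H<6)|(H>172))&(S>140)&(V>70),
       'yellow':(abs(H-24)<7)&(S>140)&(V>70),'black':(V<45)}[col]
    m=m.astype(np.uint8)
    if roi: k=np.zeros_like(m);x0,y0,x1,y1=roi;k[y0:y1,x0:x1]=1;m&=k
    return m
def blob(m):
    n,l,st,ce=cv2.connectedComponentsWithStats(m); i=1+np.argmax(st[1:,4]); return ce[i],st[i],(l==i)
E
python3 - <<'E'
from h import *
W=view('wrist');S=view('scene');D=view('side')
for n,v,roi in(('W',W,(140,30,330,290)),('S',S,(200,170,330,250)),('D',D,(195,205,390,345))):
    for c in('blue','red','yellow','black'):
        try:
            b=blob(mask(v[0],c,roi)); print(n,c,b[0].round(1),b[1])
            if n=='W': print(plane(v,b[0],{'blue':89,'red':15,'yellow':15,'black':83}[c]).round(1))
        except Exception as e: print(n,c,e)
out=[cv2.resize(W[0][20:300,130:350],None,fx=2.1,fy=2.1,interpolation=2)]
a=cv2.resize(S[0][170:250,200:330],(380,234),interpolation=2);b=cv2.resize(D[0][205:300,245:345],(330,314),interpolation=2)
c=np.zeros((588,338,3),np.uint8);c[:208,:338]=cv2.resize(a,(338,208));c[210:524,:330]=b
cv2.imwrite('pics/a.png',np.hstack([out[0][:588],c])[:,:,::-1])
E
```

```text
W blue [268.1 123.8] [250 112  37  24 672]
[575.4  63.7  89. ]
W red [223.1 192.6] [218 182  12  22 226]
[499. -26.  15.]
W yellow [238.6  61.9] [223  47  39  32 614]
[532.2 130.1  15. ]
W black [317.9 249.3] [ 300  195   30   95 1475]
[623.4 -73.6  83. ]
S blue [268.7 186.7] [263 180  12  14 129]
S red [268.3 218.7] [265 217   8   4  18]
S yellow [244.4 200.4] [242 199   6   4  13]
S black [290.3 193.1] [277 181  29  23 268]
D blue [274.4 245.7] [268 235  14  21 188]
D red [322.9 255.8] [318 253  11   7  36]
D yellow [272.5 290.5] [268 287  10   8  41]
D black [307.  336.1] [274 318  73  27 871]
```

View pics/a.png

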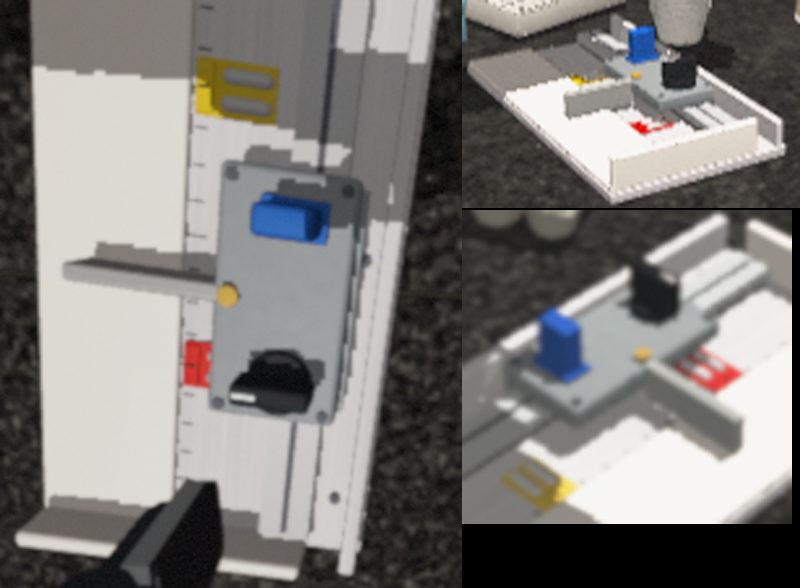

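The crop shows the knob bar along x with a white end mark, the fin with its base flange, and the rods of the red clip partly under the stop. I'll rotate the tool so the fingers close along guide y, centre the wrist camera over the stop, and get a second view.

```bash
python3 - <<'E'
from h import *
W=view('wrist')
a=plane(W,(220.5,53.3),12);b=plane(W,(214.3,260.5),12);d=a-b;print(a,b,'yaw',np.arctan2(-d[0],d[1]))
for uv in((268,122),(262,203)): print(plane(W,uv,85))
E
python3 -m jog '[[[0,0,0],[0.01,-0.03,0.008],1],[[0,0,0.143],[0.01,-0.03,0.008],1],[[0,0,0.143],[0,0,0],1],[[0,0,0.143],[0,0,0],1],[[0,0,0.143],[0,0,0],1],[[0,0,0.143],[0,0,0],1],[[0,0,0.143],[0,0,0],1],[[0,0,0.143],[0,0,0],1],[[0,0,0.143],[0,0,0],1],[[0,0,0.143],[0,0,0],1],[[0,0,0.143],[0,0,0],1],[[0,0,0.143],[0,0,0],1]]'
python3 -m jog '[[[0,0,0],[0,0,0],1],[[0,0,0],[0,0,0],1]]'
python3 - <<'E'
from h import *
W=view('wrist');cv2.imwrite('pics/w1.png',W[0][:,:,::-1])
s=r.sense();print(s['eef_pos'],s['tcp_rot'],s['qpos'])
for c in('blue','red','yellow'):
    b=blob(mask(W[0],c));print(c,b[0],b[1],plane(W,b[0],{'blue':89}.get(c,15)))
E
```

```text
[511.62674356 139.60500746  12.        ] [ 475.633174   -127.39402131   12.        ] yaw -0.13400002910882158
[574.87741763  65.27122846  85.        ]
[564.06164606 -18.16451792  85.        ]
clock: 1.55
eef_pos: [565.0, 20.0, 240.3]
tcp_rot: [-3.142, 0.0, -0.008]
contact_force: [-0.1, 0.2, 0.1]
opening: 0.999
grasp_force: 0.0
clock: 1.75
eef_pos: [565.0, 20.0, 240.3]
tcp_rot: [-3.142, 0.0, 0.002]
contact_force: [-0.3, -0.4, 0.5]
opening: 0.996
grasp_force: 0.0
[564.98972108  20.01506951 240.26550271] [-3.14158822e+00 -3.63554734e-06  1.78723366e-03] [3.27550555e-02 2.77232587e-01 1.77915456e+00 4.88582440e-06
 1.08520173e+00 1.60176187e+00]
blue [278.25608011 179.84263233] [267 161  24  39 699] [576.85934344  58.3512278   89.        ]
red [353.56149733 226.17647059] [343 221  22  11 187] [498.24267093 -26.44161183  15.        ]
yellow [231.95067265 200.43497758] [220 181  25  35 446] [533.15132933 128.60315045  15.        ]
```

View pics/w1.png

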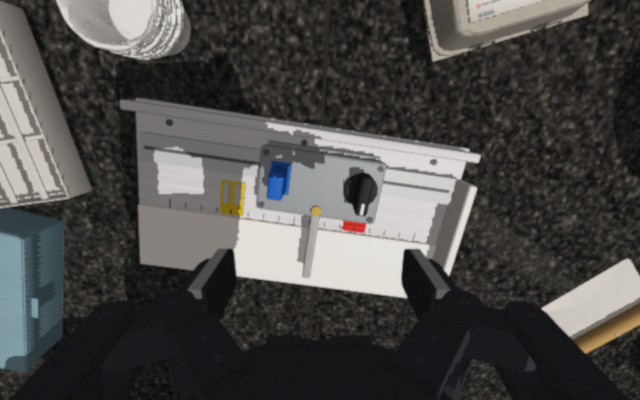

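View w1 has image up as +x and right as -y. The fin is near (278,180), the knob at (361,193), the red tab at (354,226) and the pointer's yellow screw at (316,211). To be precise I'll pick the top-face corners in enlarged crops of both views.

Run:
```python
import cv2,numpy as np
A=cv2.imread('pics/wrist0.png');B=cv2.imread('pics/w1.png')
def c(im,x,y,w=56,h=42):
    o=cv2.convertScaleAbs(im[y:y+h,x:x+w],alpha=1.4,beta=25);o=cv2.resize(o,None,fx=7,fy=7,interpolation=0)
    for i in range(0,w,10): cv2.putText(o,str(x+i),(i*7,10),0,.35,(0,0,255),1);cv2.line(o,(i*7,0),(i*7,4),(0,0,255))
    for i in range(0,h,10): cv2.putText(o,str(y+i),(0,i*7+4),0,.35,(0,200,255),1)
    return o
# crop origins: pixel=(x+u/7, y+v/7)
cv2.imwrite('pics/b.png',np.vstack([np.hstack([c(A,240,100),c(A,220,180)]),np.hstack([c(B,255,155),c(B,335,165)])]))
```

```text
(no output)
```

View pics/b.png

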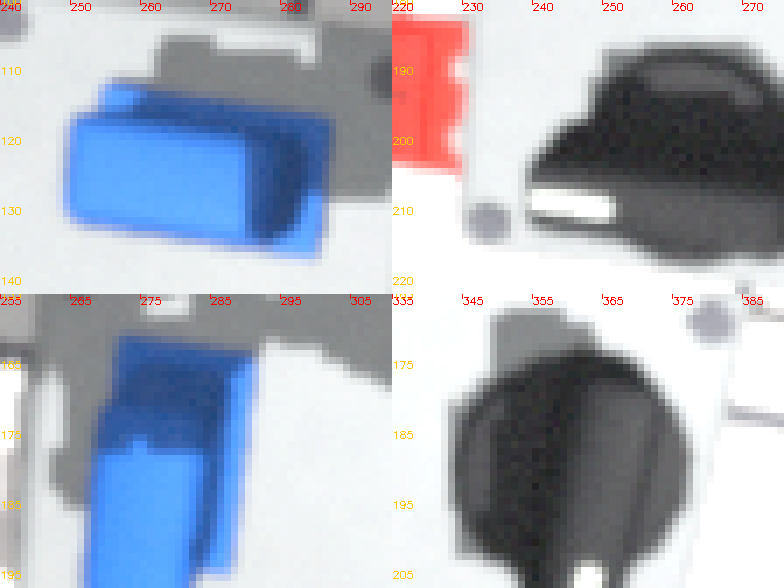

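Run:
```python
import cv2,numpy as np
for n,rf,rk in(('wrist0',(240,100,300,145),(225,180,290,222)),('w1',(255,155,300,205),(335,165,390,222))):
    im=cv2.imread(f'pics/{n}.png')[:,:,::-1].astype(int)
    x0,y0,x1,y1=rf;p=im[y0:y1,x0:x1];m=((p[...,2]>150)&(p[...,0]<90)).astype(np.uint8)
    k,l,st,ce=cv2.connectedComponentsWithStats(m);i=1+np.argmax(st[1:,4])
    ys,xs=np.nonzero(l==i);mm=(l==i).astype(np.uint8);mm=cv2.morphologyEx(mm,cv2.MORPH_OPEN,np.ones((5,5)))
    ys,xs=np.nonzero(mm);print(n,'fin',xs.mean()+x0,ys.mean()+y0,cv2.minAreaRect(np.c_[xs+x0,ys+y0].astype(np.float32)))
A=cv2.imread('pics/wrist0.png');B=cv2.imread('pics/w1.png')
def c(im,x,y,w=56,h=42):
    o=cv2.convertScaleAbs(im[y:y+h,x:x+w],alpha=2.2,beta=0);o=cv2.resize(o,None,fx=7,fy=7,interpolation=0)
    for i in range(0,w,10): cv2.putText(o,str(x+i),(i*7,10),0,.35,(0,0,255),1)
    for i in range(0,h,10): cv2.putText(o,str(y+i),(0,i*7+4),0,.35,(0,200,255),1)
    return o
cv2.imwrite('pics/c.png',np.hstack([c(A,230,180),c(B,335,175)]))
```

```text
wrist0 fin 262.0812324929972 125.73109243697479 ((262.03997802734375, 125.71998596191406), (26.02153205871582, 14.142135620117188), 8.130102157592773)
w1 fin 275.11036789297657 188.3210702341137 ((275.0, 188.5), (21.0, 14.0), 90.0)
```

View pics/c.png

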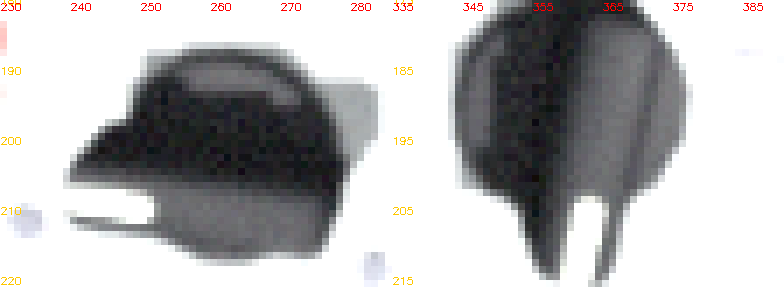

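Run:
```python
from h import *
p=r.camera_params('wrist');K=np.array([[p['fx'],0,p['cx']],[0,p['fy'],p['cy']],[0,0,1]])
def mk(pos,rot):
    T=np.eye(4);T[:3,:3]=Ro.from_euler('xyz',rot).as_matrix();T[:3,3]=pos;T=T@p['hand_eye'];return(None,K,T[:3,:3],T[:3,3])
A=mk([624.5,0,255.6],[-3.14019,0,1.57083]);B=mk([565,20,240.27],[-3.14159,0,.0018])
for n,a,b,z in(('fin',(262.1,125.7),(276,186.2),89),('knob',(257.5,209.8),(365,196),83),('redtab',(220.5,193),(354,227),15),('screw',(238,160),(316,211),60)):
    print(n,tri([(A,a),(B,b)]),plane(A,a,z),plane(B,b,z))
# guide yaw: fence back-top edge & strip line in B
for q,z in(((121,104),(479,158),42),42),(((243,219),(440,238),12),12) if 0 else (((140,265),(405,297),12),12):
    q=q[:2];a,b=plane(B,q[0],z),plane(B,q[1],z);d=a-b;print('yaw',np.arctan2(-d[0],d[1]),a,b)
```

```text
fin (array([568.86982722,  61.89425378,  82.03278132]), [np.float64(0.10267531912195871), np.float64(0.10267531912207711)]) [570.31507619  62.20475411  89.        ] [570.5349918   60.80013096  89.        ]
knob (array([557.02042988, -28.77114483,  75.56544393]), [np.float64(0.3091770391231222), np.float64(0.3091770391227684)]) [559.01414519 -26.08027092  83.        ] [558.87578613 -27.60715374  83.        ]
redtab (array([494.10405794, -28.03775914,   8.0565885 ]), [np.float64(0.12734579208908586), np.float64(0.1273457920892444)]) [496.47290818 -26.15725643  15.        ] [497.1030897  -27.04230344  15.        ]
screw (array([532.21175187,  22.39369405,  50.09165576]), [np.float64(0.8549024746315225), np.float64(0.8549024746321098)]) [535.87293952  24.28873937  60.        ] [534.81749513  22.02596982  60.        ]
yaw -0.14554451086480075 [647.90208744 227.69391073  42.        ] [ 591.13138908 -159.6052667    42.        ]
yaw -0.13807463442320989 [439.69693506 263.57778426  12.        ] [ 388.61391826 -104.03483208   12.        ]
```

Fin (570.4, 61.5) and knob (559, -27) agree between the two views. They are 89 mm apart against 90 stated, and guide yaw is about -0.137. Triangulated heights run about 7 mm low because of the short baseline, so I'll check again from closer while moving above the knob.

```bash
python3 -m jog '[[[0,0,0],[-0.006,0.047,0],1],[[0,0,0.139],[0,0,0.02],1],[[0,0,0],[0,0,0.035],1],[[0,0,0],[0,0,0.035],1],[[0,0,0],[0,0,0],1],[[0,0,0],[0,0,0],1],[[0,0,0],[0,0,0],1]]'
python3 - <<'E'
from h import *
W=view('wrist');cv2.imwrite('pics/w2.png',W[0][:,:,::-1])
s=r.sense();print(s['eef_pos'],s['tcp_rot'])
D=view('side');S=view('scene')
b=[blob(mask(v[0],'blue')) for v in(W,S,D)];print([x[0].round(1) for x in b],[x[1] for x in b])
p=[]
for v,x in zip((S,D),b[1:]):   # middle of the upper end of the fin silhouette
    ys,xs=np.nonzero(x[2]);t=ys.min();p.append((xs[ys<t+4].mean(),t+2.))
print(p,tri([(S,p[0]),(D,p[1])]))
E
```

```text
clock: 2.5
eef_pos: [560.1, -27.0, 152.0]
tcp_rot: [-3.141, -0.002, -0.14]
contact_force: [-1.0, 0.2, 0.2]
opening: 0.999
grasp_force: 0.0
[560.17229042 -26.96664829 152.19956923] [-3.14134920e+00 -2.92496630e-03 -1.40355625e-01]
[array([199.4, 217.6]), array([268.7, 186.9]), array([274.2, 245.9])] [array([ 177,  190,   46,   57, 1959], dtype=int32), array([263, 180,  12,  14, 125], dtype=int32), array([268, 236,  14,  20, 188], dtype=int32)]
[(np.float64(269.0689655172414), np.float64(182.0)), (np.float64(272.1304347826087), np.float64(238.0))] (array([574.03292313,  62.29358435,  85.89381498]), [np.float64(2.0083093940910026), np.float64(2.0083093940905528)])
```

View pics/w2.png

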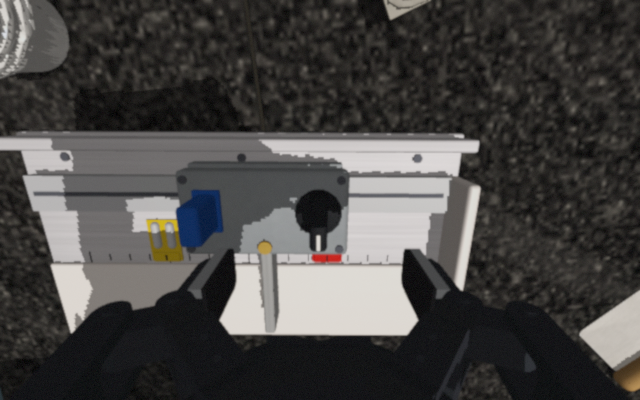

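The view shows the guide level in the picture, so yaw is right. The knob bar at (318,215) is on the tool's centre column, and the fin clears the left finger. The scene and side cameras put the fin top at z≈86, in line with 89. Descending and gripping.

```bash
python3 -m jog '[[[0,0,0],[-0.001,0,0.03],1],[[0,0,0],[0,0,0.025],1],[[0,0,0],[0,0,0.014],0.6],[[0,0,0],[0,0,0],0],[[0,0,0],[0,0,0],-0.4],[[0,0,0],[0,0,0],-1],[[0,0,0],[0,0,0],-1],[[0,0,0],[0,0,0],-1],[[0,0,0],[0,0,0],-1],[[0,0,0],[0,0,0],-1]]' 50
```

```text
clock: 3.65
eef_pos: [559.7, -26.7, 83.5]
tcp_rot: [-3.141, -0.004, -0.142]
contact_force: [-0.0, 1.5, 8.2]
opening: 0.139
grasp_force: 52.6
```

Gripped at about 12 mm, which matches the bar. Now turning anticlockwise by 1.35 rad.

```bash
python3 -m jog '[[[0,0,-0.125],[0,0,0],-1],[[0,0,-0.125],[0,0,0],-1],[[0,0,-0.125],[0,0,0],-1],[[0,0,-0.125],[0,0,0],-1],[[0,0,-0.125],[0,0,0],-1],[[0,0,-0.125],[0,0,0],-1],[[0,0,-0.125],[0,0,0],-1],[[0,0,-0.125],[0,0,0],-1],[[0,0,-0.125],[0,0,0],-1],[[0,0,-0.125],[0,0,0],-1],[[0,0,-0.12],[0,0,0],-1],[[0,0,0],[0,0,0],-1]]'
python3 -m jog '[[[0,0,0],[0,0,0],-1],[[0,0,0],[0,0,0],-1]]'; python3 -c "
from rig import r;print(r.sense()['wrist_torque'])"
```

```text
clock: 4.85
eef_pos: [558.4, -26.6, 83.4]
tcp_rot: [3.14, -0.001, 1.233]
contact_force: [-4.9, 1.6, 12.3]
opening: 0.139
grasp_force: 53.3
clock: 5.05
eef_pos: [558.4, -26.6, 83.4]
tcp_rot: [3.14, -0.001, 1.229]
contact_force: [-3.7, 1.6, 12.3]
opening: 0.14
grasp_force: 53.3
[0.36983552 0.81300519 0.16563792]
```

```bash
python3 -m jog '[[[0,0,0],[0,0,0],1],[[0,0,0],[0,0,0],1],[[0,0,0],[0,0,0],1],[[0,0,0],[0,0,0],1],[[0,0,0],[0,0,0],1],[[0,0,0],[0,0,-0.03],1],[[0,0,0],[0,0,-0.04],1],[[0,0,0],[0,0,-0.04],1]]'
python3 -m jog '[[[0,0,0.125],[0,0,0],1],[[0,0,0.125],[0,0,0],1],[[0,0,0.125],[0,0,0],1],[[0,0,0.125],[0,0,0],1],[[0,0,0.125],[0,0,0],1],[[0,0,0.125],[0,0,0],1],[[0,0,0.125],[0,0,0],1],[[0,0,0.125],[0,0,0],1],[[0,0,0.125],[0,0,0],1],[[0,0,0.125],[0,0,0],1],[[0,0,0.12],[0,0,0],1],[[0,0,0],[0,0,0],1]]'
python3 -m jog '[[[0,0,0],[0,-0.045,0],1],[[0,0,0],[0,-0.045,0],1],[[0,0,0],[0,0,0],1],[[0,0,0],[0,0,0],1],[[0,0,0],[0,0,0],1]]'
python3 - <<'E'
from h import *
W=view('wrist');cv2.imwrite('pics/w3.png',W[0][:,:,::-1])
s=r.sense();print(s['eef_pos'],s['tcp_rot'])
g=-.137;ex=np.array([np.cos(g),np.sin(g),0]);ey=np.array([-np.sin(g),np.cos(g),0])
b=blob(mask(W[0],'blue'));print(b[0],b[1])
m=mask(W[0],'red');ys,xs=np.nonzero(m);print('red',xs.min(),xs.max(),ys.min(),ys.max())
for z in(12,16): 
  for uv in((xs.min()-.5,ys.mean()),(xs.max()+.5,ys.mean())): q=plane(W,uv,z);print(z,uv,q,'guide-y comp',q@ey)
E
```

```text
clock: 5.85
eef_pos: [557.3, -26.8, 192.0]
tcp_rot: [-3.14, 0.0, 1.229]
contact_force: [1.1, 0.1, 0.1]
opening: 0.994
grasp_force: 0.0
clock: 7.05
eef_pos: [557.8, -26.8, 191.1]
tcp_rot: [3.142, 0.0, -0.143]
contact_force: [0.7, -1.3, -0.6]
opening: 0.997
grasp_force: 0.0
clock: 7.55
eef_pos: [570.3, 61.7, 191.1]
tcp_rot: [3.141, 0.0, -0.139]
contact_force: [0.0, -0.1, -0.1]
opening: 1.004
grasp_force: 0.0
[570.33120023  61.36491596 191.15603794] [ 3.14119514e+00  4.16563360e-04 -1.40570029e-01]
[319.09680851 198.35212766] [308 177  23  46 940]
red 391 416 234 242
12 (np.float64(390.5), np.float64(237.6425120772947)) [497.3450936  -11.76755572  12.        ] guide-y comp 56.266040410126706
12 (np.float64(416.5), np.float64(237.6425120772947)) [493.1765457  -41.12294624  12.        ] guide-y comp 26.616398670060835
16 (np.float64(390.5), np.float64(237.6425120772947)) [499.31476389 -10.92024799  16.        ] guide-y comp 57.37441051089287
16 (np.float64(416.5), np.float64(237.6425120772947)) [495.20249846 -39.87929098  16.        ] guide-y comp 28.125089196017928
```

View pics/w3.png

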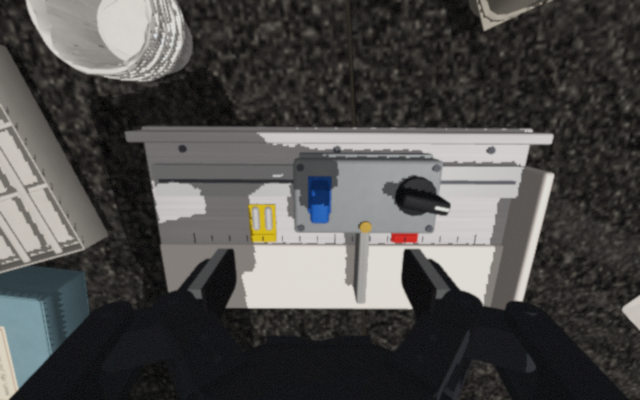

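The knob is turned, its white mark now pointing to the right. The fin at (319,198) is centred between the fingers. The red tab spans columns 391–416, which is 29.7 mm wide (30 stated), with the notch about 52 mm to -y of the ball. Descending and gripping the fin.

```bash
python3 -m jog '[[[0,0,0],[0,0,0.04],1],[[0,0,0],[0,0,0.035],1],[[0,0,0],[0,0,0.025],1],[[0,0,0],[0,0,0.007],0.6],[[0,0,0],[0,0,0],0],[[0,0,0],[0,0,0],-1],[[0,0,0],[0,0,0],-1],[[0,0,0],[0,0,0],-1],[[0,0,0],[0,0,0],-1],[[0,0,0],[0,0,0],-1]]' 60
python3 -m jog '[[[0,0,0],[0,0.005,0],-1],[[0,0,0],[0,0.008,0],-1],[[0,0,0],[0,0.008,0],-1],[[0,0,0],[0,0.007,0],-1],[[0,0,0],[0,0.004,0],-1],[[0,0,0],[0,0,0],-1],[[0,0,0],[0,0,0],-1]]'
```

```text
clock: 8.6
eef_pos: [571.5, 62.3, 85.9]
tcp_rot: [-3.141, -0.002, -0.141]
contact_force: [-0.6, -0.7, 6.7]
opening: 0.178
grasp_force: 58.6
clock: 9.3
eef_pos: [566.8, 30.4, 85.8]
tcp_rot: [-3.141, -0.002, -0.142]
contact_force: [-2.0, -0.5, 7.3]
opening: 0.174
grasp_force: 58.9
```

The stop slides freely. Now small steps, feeling for the click.

```bash
f(){ egrep 'eef|contact'; }
python3 -m jog '[[[0,0,0],[0,0.002,0],-1],[[0,0,0],[0,0.002,0],-1],[[0,0,0],[0,0,0],-1]]'|f
python3 -m jog '[[[0,0,0],[0,0.002,0],-1],[[0,0,0],[0,0,0],-1]]'|f
python3 -m jog '[[[0,0,0],[0,0.002,0],-1],[[0,0,0],[0,0,0],-1]]'|f
python3 -m jog '[[[0,0,0],[0,0.002,0],-1],[[0,0,0],[0,0,0],-1]]'|f
python3 -m jog '[[[0,0,0],[0,0.002,0],-1],[[0,0,0],[0,0,0],-1]]'|f
python3 -m jog '[[[0,0,0],[0,0.002,0],-1],[[0,0,0],[0,0,0],-1]]'|f
```

```text
eef_pos: [566.3, 26.6, 85.8]
contact_force: [-1.7, -0.5, 6.4]
eef_pos: [566.0, 24.7, 85.8]
contact_force: [-1.5, -0.1, 6.5]
eef_pos: [565.8, 23.0, 85.8]
contact_force: [-1.7, 1.8, 6.0]
eef_pos: [565.5, 21.5, 85.8]
contact_force: [-0.9, 4.3, 6.8]
eef_pos: [565.2, 19.3, 85.8]
contact_force: [-1.4, 2.8, 7.1]
eef_pos: [564.9, 17.1, 85.8]
contact_force: [-1.9, 1.1, 6.6]
```

```bash
f(){ egrep 'eef|contact'; }
python3 -m jog '[[[0,0,0],[0,0.002,0],-1],[[0,0,0],[0,0,0],-1]]'|f
python3 -m jog '[[[0,0,0],[0,0.0015,0],-1],[[0,0,0],[0,0,0],-1],[[0,0,0],[0,0,0],-1]]'|f
python3 -m jog '[[[0,0,0],[0,0.0015,0],-1],[[0,0,0],[0,0,0],-1],[[0,0,0],[0,0,0],-1]]'|f
python3 -m jog '[[[0,0,0],[0,0.001,0],-1],[[0,0,0],[0,0,0],-1],[[0,0,0],[0,0,0],-1]]'|f
```

```text
eef_pos: [564.6, 14.7, 85.8]
contact_force: [-1.3, -1.3, 6.9]
eef_pos: [564.3, 13.0, 85.8]
contact_force: [-1.8, -5.0, 7.3]
eef_pos: [564.0, 11.2, 85.8]
contact_force: [-2.4, -4.5, 7.0]
eef_pos: [563.9, 10.0, 85.8]
contact_force: [-1.5, -6.0, 7.9]
```

```bash
f(){ egrep 'eef|contact'; }
python3 -m jog '[[[0,0,0],[0,0.001,0],-1],[[0,0,0],[0,0,0],-1],[[0,0,0],[0,0,0],-1]]'|f
python3 -m jog '[[[0,0,0],[0,0.001,0],-1],[[0,0,0],[0,0,0],-1],[[0,0,0],[0,0,0],-1]]'|f
```

```text
eef_pos: [563.8, 9.5, 85.8]
contact_force: [-2.2, -2.9, 8.0]
eef_pos: [563.8, 9.2, 85.8]
contact_force: [-2.2, 2.3, 5.7]
```

The force switched from pull (-6) to resistance (+2.3) within 0.3 mm of travel, so the ball has seated. A final look before handing in.

```bash
python3 -m jog '[[[0,0,0],[0,0,0],-1],[[0,0,0],[0,0,0],-1],[[0,0,0],[0,0,0],-1],[[0,0,0],[0,0,0],-1],[[0,0,0],[0,0,0],-1]]'
python3 - <<'E'
from h import *
W=view('wrist');D=view('side');S=view('scene')
d=cv2.resize(D[0][200:330,215:375],(480,390),interpolation=2);s=cv2.resize(W[0],(640,400))[100:320,180:490]
o=np.zeros((390,790,3),np.uint8);o[:,:480]=d;o[:220,480:790]=s;cv2.imwrite('pics/f.png',o[:,:,::-1])
E
```

```text
clock: 12.8
eef_pos: [563.7, 9.2, 85.8]
tcp_rot: [-3.141, -0.002, -0.141]
contact_force: [-1.3, 1.5, 7.6]
opening: 0.179
grasp_force: 59.3
```

View pics/f.png

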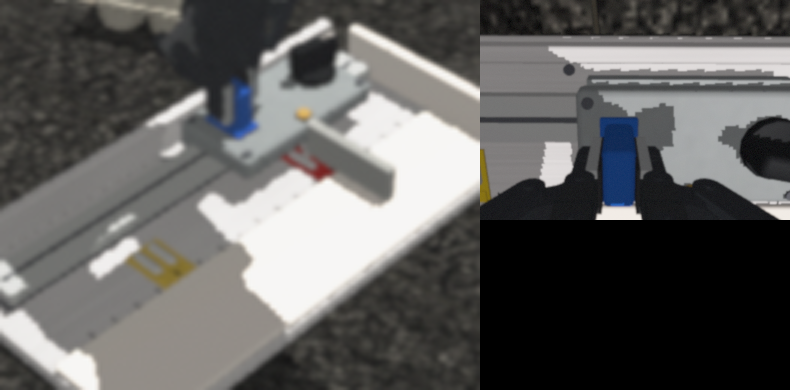

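The side crop shows the pointer standing over the red clip, at about (315,150) in the picture. The wrist crop shows the fin held between the fingers and the knob still turned. Handing in.

```bash
python3 -c "
from rig import r;print(r.sign_off())"
```

```text
the job is handed in; nothing more can be done
None
```

The job is handed in (no verdict came back): the clamp knob was turned loose by about 1.37 rad, and the stop was slid until its ball clicked into the red notch, where the fingers still grip it at about 59 N, at 12.8 s of the 51 s allowed.

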